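Lock the jar down and twist off its tight cap

ROBOT

A 7-joint arm with a two-finger parallel gripper is mounted at the origin on a cart in front of the work surface, level with it; the furniture and walls round the work are solid. World frame = base frame: x ahead of the robot, y to its left, z up, the work surface at z = 0. Lengths are in m, angles in rad, forces in N, time in s.
With the tool pointing down it reaches from about 0.4 to 0.875 m from the base axis. Payload 6.5 kg.
Tool frame: the origin (TCP) lies midway between the tips of the shut fingers; the grasp point (between the pads) lies 19 mm behind it (tcp_to_grasp is the distance from the TCP to the grasp point, in m); z points along the fingers, y is the line along which they close (so a half turn about z gives the same grasp; the last joint's range is limited). The gripper opens to 88 mm and grips with 3 to 60 N. Pads are 18 mm wide; open, the fingers measure 123 mm over their backs; the gripper's body (75 mm by 187 mm) begins 45 mm behind the grasp point.
Start: joints at [1.162, 0.536, -0.004, 1.538, 0.003, 1.067, -0.071], TCP at [0.218, -0.612, 0.239] pointing down, gripper open.
Joint ranges: [-2.7, 2.7], [-0.37, 2.16], [-1.27, 1.26], [0.24, 2.4], [-1.31, 4.45], [0.19, 1.91], [-2.76, 2.76]. Speed limits (rad/s): [2.39, 2.39, 3.14, 3.14, 3.14, 3.14, 3.14].

INTERFACE

Orientations are given as a unit quaternion [w, x, y, z].
In Python, from station import state, read_camera, hand_in, tcp_to_grasp gives the robot as it stands. The module is installed in compiled form; this text tells all that it offers.
- The arm moves only by the shell command python3 -m pendant 'ROWS' [OPENING] [FORCE]. ROWS is rows parted by semicolons, their numbers by spaces, 1 to 5 of them, each of 4 numbers: dx, dy, dz in m, then a turn about the tool's z in rad; each row shifts and turns the commanded pose from where the row before left it, along the tool's axes as they then stand; what a row does not reach is not made up. A row lasts 1/12 s, in which the tool goes at most 0.0417 m and 0.125 rad, less where a joint would pass 70% of its speed; a pose out of reach is approached as far as the arm can. OPENING is the finger opening in m, set as the command begins (- or left out keeps the last). The fingers move at their own pace and stop on an object; FORCE is the grip in N (left out, the last holds). Time passes only in rows, so rows that do not move let the fingers close. It prints the time, the measured TCP pose, the force, the opening and the grip force at its end.
- state(): the state, without advancing time (a new reading comes with each control period).
- read_camera(name): name is "side" or "top"; returns a dict with "frame" (384x512x3 uint8, red, green, blue), "range_z" (384x512 float32, m along the optical axis (not along the pixel's ray), 0 where there is no reading), "fov_y" (degrees; the focal length in pixels is half the picture's height over the tangent of half this angle, whatever the lens; pixels are square), "cx", "cy" (the principal point, pixels), "world_from_camera" (4x4, takes a point from camera to world coordinates). Camera axes: x right, y up, looking along -z (the intrinsics and any distortion apply to the point x, -y, -z); pixel columns grow to the right and rows downward; lengths in m; the calibration is good to about 2 mm. A picture is of the moment at which its call begins.
- hand_in(): hands the job in; it is judged then, once.
The state is a dict: "time": time; "qpos": joint angles; "dq": joint speeds; "joint_torque": joint torques, N m; "position": TCP position; "eef_rot": TCP orientation; "wrist_force": force on the tool from outside, world axes, zero at the start; "ft_torque": the same for the moment, N m; "grip_width": finger opening in m; "grip_force": force on a finger pad.
Only numpy, scipy, OpenCV 4.12 (cv2) and the standard library are available. Lean on these libraries where they do the work, as an engineer would, in place of code of your own. Each camera call takes 0.05 s, during which the arm holds its last target. There are 200 camera calls.

TASK

Swing the turnbutton fully across so that it locks the jar's foot down in its board, then twist the tight black cap anticlockwise, only until its lugs come free (a bit less than a quarter turn; never keep winding on past a quarter turn). Lift the cap straight up and finish while still holding it level, a few centimetres clear above the jar's mouth; the jar stays seated and locked, and the paint pot and the sanding block standing near it are left alone.

Things in the scene. Friction and masses are not known exactly. Their poses are not given: they have to be found in the camera images.
- jar_board: Plywood board 150 x 156 mm, 8 mm thick, fixed to the table, with wooden rails (tops 20 mm above the table) round a square pocket in which the jar stands. Origin: under the pocket's centre, at table height; z up. The turnbutton's pivot is at x 0, y -62 mm in this frame; the board reaches x -75 to 75 mm, y -97 to 59 mm.
- turnbutton (a joint): Angle in rad of the brass turnbutton about its vertical pivot: 0 = fully open (knob towards the board's -x, nose along +x, beside the jar's foot), 1.57 = fully closed against its stop (knob towards the board's -y, nose over the jar's foot). Grows anticlockwise seen from above. Light friction (about 1 N at the knob); it stays where it is left.
- turnbutton_grip (a point): Grip point in the turnbutton's upright red knob, a round post 14 to 16 mm thick whose top is 68 mm above the table (its foot 28 mm). The point is on the post's axis, 52 mm above the table and 55 mm from the pivot; it travels on a 55 mm arc round the pivot.
- jar: Amber glass jar: square foot 84 x 84 x 12 mm, round body 54 mm in diameter up to 54 mm, neck 30 mm in diameter up to 80 mm. Origin: centre of the foot's underside, 8 mm above the table; z up. Loose in the pocket, with 1 mm play all round (the pocket keeps it from turning, the closed turnbutton from lifting).
- cap: Black ribbed cap, yellow disc on top, 56 mm diameter, 25 mm high, 60 g. Origin: centre of its lower edge; z up. Screwed on, its lower edge is 74 mm above the table (66 above the jar's underside), its top 99. Two inner lugs hook under the jar's neck until it is turned 1.2 rad anticlockwise (from above); then it lifts straight off. About 0.25 N m to turn.
- seal (a joint): Rad that the cap has been turned on the jar (the seal disc under the cap turns with it, about 0.05 rad play): 0 = tight, grows anticlockwise seen from above, lugs free from 1.2 on. Good between 1.25 and 1.6; beyond 1.8 the seal is torn. After the cap is lifted it keeps its value.
- teal_pot: Loose small paint pot with a teal band, 53 mm diameter, 58 mm high, a bystander. Origin: centre of its underside.
- sanding_block: Loose red-brown sanding block, 60 x 108 x 38 mm, a bystander. Origin: centre of its underside.
Mind the look-alikes: they are no part of the job. What is shaped like the jar but turquoise is not meant. Several things have the shape of the jar_board; the one meant has the colours described above.

How it is judged:
On the way, in this order (a step that is already met when the one before it is completed fails the run):
1. the turnbutton is closed over the jar's foot while the cap is still tight (value of joint turnbutton above 1.4 rad and value of joint seal below 0.2 rad), for 0.2 s.
2. the cap, still down on the locked jar, has been turned until its lugs are free (value of joint seal above 1.15 rad and value of joint turnbutton above 1.35 rad and z of cap in the frame of jar below 0.075 m), for 0.1 s.
At the end, for the whole second after the job is handed in: The fingers hold the cap still and level (0.25 rad), lower edge 6 to 76 mm above the rim of the neck, within 30 mm of the jar's axis, not touching it; seal turned 1.15 to 1.8 rad; turnbutton closed (over 1.35 rad); jar seated (raised under 4 mm, tilted under 0.06 rad) (z of cap in the frame of jar between 0.086 and 0.156 m and horizontal distance between cap and jar below 0.03 m and angle between cap's own z axis and vertical below 0.25 rad and contact force between the fingers and cap above 1 N and contact force between jar and cap below 0.05 N and linear speed of cap below 0.03 m/s and value of joint turnbutton above 1.35 rad and value of joint seal between 1.15 and 1.8 rad and z of jar in the frame of jar_board below 0.012 m and angle between jar's own z axis and vertical below 0.06 rad); the arm keeps its last pose, push and grip.
It fails at once if the cap is wound on past 1.8 rad (value of joint seal above 1.8 rad).
It fails at once if the jar is pulled out of its pocket or tipped (z of jar in the frame of jar_board above 0.016 m or angle between jar's own z axis and vertical above 0.15 rad).
It fails at once if the cap is unscrewed before the jar is locked down (value of joint seal above 0.4 rad and value of joint turnbutton below 1.2 rad).
It fails at once if a bystander is pushed away (distance of any of teal_pot, sanding_block from where it was at the start of the episode above 0.03 m).
It also fails if it takes over 53 s, if anything falls off the work surface, if the arm or the gripper's body presses on something with over 40 N, if the wrist force passes 120 N, or if a joint passes its speed limit or range.

## Working session

There is one attempt and no reset: what is moved stays moved. The work goes in short steps, Python scripts to look and compute and a shell command to move; the robot and the scene stay as the last step left them, time stands still between calls to the robot, and variables do not carry over. Pictures are saved under pics/ and viewed, at most 10 in all, crops included, and the job is handed in when it is done.

```bash
mkdir -p pics
cat > h.py <<'E'
import numpy as np, cv2
from station import state, read_camera, tcp_to_grasp
def cloud(c):
    R=c["range_z"]; f=192/np.tan(np.radians(c["fov_y"])/2)
    v,u=np.mgrid[0:384,0:512]
    P=np.stack([(u-c["cx"])/f*R,-(v-c["cy"])/f*R,-R],-1)
    T=np.array(c["world_from_camera"]); W=P@T[:3,:3].T+T[:3,3]
    W[R<=0]=np.nan
    return W
E
python3 - <<'E'
from h import *
for n in("top","side"):
    c=read_camera(n); np.savez(n,**c)
    cv2.imwrite(f"pics/{n}0.png",c["frame"][...,::-1])
    print(n,[k for k in c],c["fov_y"],c["cx"],c["cy"],np.round(c["world_from_camera"],3).tolist(),(c["range_z"]>0).mean())
s=state();print(s,tcp_to_grasp)
E
```

```text
top ['frame', 'range_z', 'fov_y', 'cx', 'cy', 'world_from_camera'] 46.82841519041382 257.20049265213424 182.11318776585875 [[-0.019, 0.998, -0.063, 0.474], [-1.0, -0.02, -0.014, 0.058], [-0.015, 0.063, 0.998, 1.456], [0.0, 0.0, 0.0, 1.0]] 0.9958343505859375
side ['frame', 'range_z', 'fov_y', 'cx', 'cy', 'world_from_camera'] 48.086932056965324 248.32710095765393 189.58551642459707 [[-0.993, 0.071, -0.091, 0.434], [-0.115, -0.57, 0.813, 1.142], [0.006, 0.818, 0.575, 0.87], [0.0, 0.0, 0.0, 1.0]] 0.9960988362630209
{'time': 0.1, 'qpos': array([ 1.16180906,  0.53708944, -0.0044393 ,  1.53869999,  0.0025511 ,
        1.0672659 , -0.07121782]), 'dq': array([ 2.32523382e-03, -1.20360796e-03,  7.19091147e-05, -3.15211536e-03,
       -5.07479981e-04, -5.05636445e-04, -9.37520319e-04]), 'joint_torque': array([ 2.16682893e-03, -5.72086000e+01,  9.93794873e-01, -2.52234828e+01,
       -5.61181130e-02,  1.34927905e-02,  5.49746198e-05]), 'position': array([ 0.21830737, -0.61170394,  0.23795626]), 'eef_rot': array([-7.11762502e-04,  9.85345154e-01,  1.70570798e-01, -1.56264510e-04]), 'wrist_force': array([ 0.52738957, -0.83407425, -0.27410049]), 'ft_torque': array([-0.01177604, -0.03141498,  0.01761904]), 'grip_force': 0.0, 'grip_width': 0.08814183111579421} 0.0187
```

View pics/top0.png

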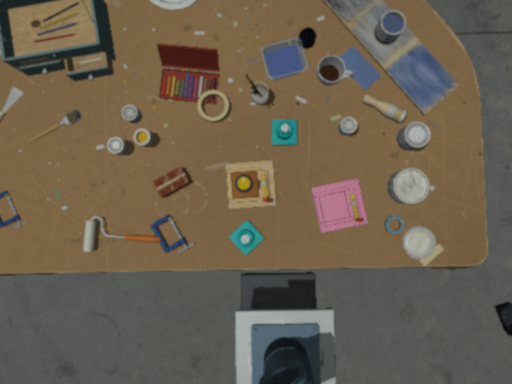

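View pics/side0.png

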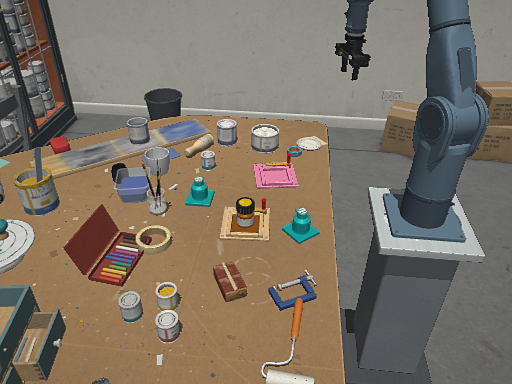

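The wooden board with the amber jar and yellow-disc cap is at top px (250,185) / side px (245,222). Look-alikes are the pink board at top (340,205), the turquoise jars at (285,132) and (247,237), and other pots at (130,113), (117,146), (142,137) and (348,125). I choose the wooden board and check it in a crop.

Run:
```python
from h import *
c={n:dict(np.load(n+".npz")) for n in("top","side")}
a=c["top"]["frame"][150:220,215:285,::-1]; b=c["side"]["frame"][185:250,210:280,::-1]
cv2.imwrite("pics/crop0.png",np.hstack([cv2.resize(a,(400,400),interpolation=2),cv2.resize(b,(400,400),interpolation=2)]))
for n in c:
    W=cloud(c[n]); f=c[n]["frame"].astype(int); 
    hsv=cv2.cvtColor(c[n]["frame"],cv2.COLOR_RGB2HSV)
    near=(abs(W[...,0]-.46)<.12)&(abs(W[...,1]-.08)<.15) if 0 else np.isfinite(W[...,2])
    box=np.zeros((384,512),bool)
    if n=="top": box[150:220,220:280]=1
    else: box[190:250,215:278]=1
    print(n,"table z med", np.nanmedian(W[box][:,2]))
    top=box&(W[...,2]>.085); print("cap>85mm",top.sum(),np.nanmean(W[top],0),np.nanmax(W[top],0),np.nanmin(W[top],0))
    yel=box&(hsv[...,0]>22)&(hsv[...,0]<34)&(hsv[...,1]>180)&(W[...,2]>.08); print("yellow",yel.sum(),np.nanmean(W[yel],0))
    red=box&((hsv[...,0]<6)|(hsv[...,0]>174))&(hsv[...,1]>170)&(hsv[...,2]>90); v,u=np.nonzero(red); print("red",red.sum(),u.mean(),v.mean(),np.round(W[red],3).tolist()[:12])
    bo=box&(W[...,2]>.014)&(W[...,2]<.026); print("rails", cv2.minAreaRect(W[bo][:,:2].astype(np.float32)*1000),bo.sum())
    bb=box&(W[...,2]>.004)&(W[...,2]<.026); print("board", cv2.minAreaRect(W[bb][:,:2].astype(np.float32)*1000),bb.sum())
    ta=(W[...,2]<.01)&(W[...,2]>-.02)&box; print("table",np.nanmedian(W[ta],0))
```

```text
top table z med 0.0055818909703632125
cap>85mm 258 [0.5568083  0.11871856 0.0996766 ] [0.58523197 0.14601691 0.10796769] [0.5299831  0.09333691 0.09039032]
yellow 98 [0.55693075 0.11984928 0.09995937]
red 6 266.0 199.5 [[0.508, 0.055, 0.067], [0.508, 0.052, 0.068], [0.508, 0.048, 0.069], [0.505, 0.055, 0.072], [0.505, 0.052, 0.067], [0.505, 0.048, 0.067]]
rails ((556.9901123046875, 97.32704162597656), (162.05467224121094, 127.9141616821289), 87.44406127929688) 907
board ((558.954345703125, 104.51876831054688), (194.1126251220703, 226.67752075195312), 88.93447875976562) 1923
table [0.56135938 0.10122775 0.00162206]
side table z med 0.004587994373626669
cap>85mm 241 [0.55672349 0.12555135 0.09809711] [0.58405105 0.15105343 0.10497229] [0.53009486 0.08893124 0.08505662]
yellow 69 [0.55656047 0.11908608 0.10106732]
red 36 263.19444444444446 202.94444444444446 [[0.512, 0.048, 0.068], [0.509, 0.046, 0.067], [0.506, 0.048, 0.069], [0.512, 0.052, 0.067], [0.509, 0.053, 0.068], [0.506, 0.053, 0.069], [0.503, 0.05, 0.067], [0.512, 0.052, 0.064], [0.509, 0.054, 0.065], [0.506, 0.052, 0.064], [0.502, 0.054, 0.066], [0.512, 0.052, 0.06]]
rails ((550.6512451171875, 110.08441162109375), (125.39778900146484, 134.737548828125), 2.760782480239868) 645
board ((559.735107421875, 69.23567199707031), (215.94076538085938, 300.1787109375), 7.141628265380859) 1395
table [0.55588233 0.07905228 0.00200468]
```

View pics/crop0.png

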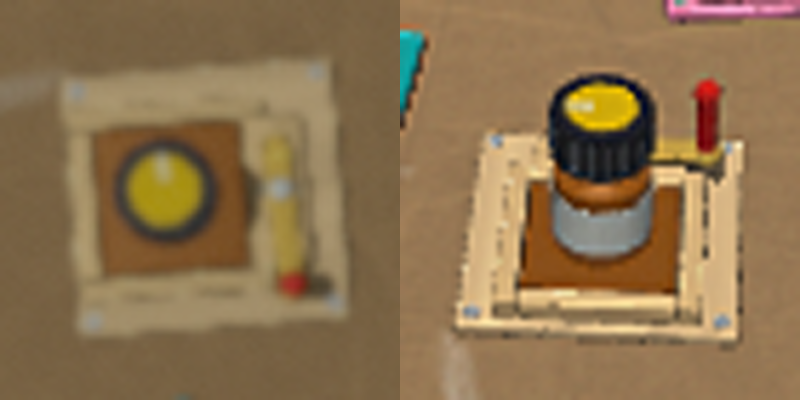

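The crop shows the wooden board with an amber jar and a black cap with a yellow disc (crop 165,190). The brass turnbutton is open, with its pivot at (280,187) and red knob at (292,284). This is the right one. Both views put the cap axis at (0.557,0.119) with its top at 0.100, and the knob at (0.507,0.051) with its top at 0.068.

```bash
T='0 0 0 -0.12;0 0 0 -0.12;0 0 0 -0.12;0 0 0 -0.12;0 0 0 -0.12'
python3 -m pendant '0 0 0 -0.123;0 0 0 -0.123;0 0 0 -0.123;0 0 0 -0.123;0 0 0 -0.123' 0.05 20
python3 -m pendant '0 0 0 -0.123;0 0 0 -0.123;0 0 0 -0.123;0 0 0 -0.123;0 0 0 -0.121'
python3 -m pendant '0.036 0.016 0 0;0.036 0.016 0 0;0.036 0.016 0 0;0.036 0.016 0 0;0.036 0.016 0 0'
python3 -m pendant '0.036 0.016 0 0;0.036 0.016 0 0;0.036 0.016 0 0;0.036 0.016 0 0;0.036 0.016 0 0'
```

```text
time: 0.52
position: [0.2183, -0.6118, 0.2382]
eef_rot: [-0.001, 0.886, 0.464, 0.0]
wrist_force: [0.6, -0.3, -0.1]
grip_width: 0.057
grip_force: 0.0
time: 0.93
position: [0.2183, -0.6119, 0.2382]
eef_rot: [-0.0, 0.705, 0.709, 0.0]
wrist_force: [-0.4, -0.4, -0.3]
grip_width: 0.0499
grip_force: 0.0
time: 1.35
position: [0.2986, -0.4302, 0.2384]
eef_rot: [-0.0, 0.707, 0.707, 0.0]
wrist_force: [0.8, 0.4, 0.4]
grip_width: 0.05
grip_force: 0.0
time: 1.77
position: [0.3786, -0.2503, 0.2386]
eef_rot: [-0.0, 0.707, 0.707, -0.0]
wrist_force: [0.4, -0.3, 0.7]
grip_width: 0.0496
grip_force: 0.0
```

```bash
python3 -m pendant '0.0376 0.016 0 0;0.0376 0.016 0 0;0.0376 0.016 0 0;0.0376 0.016 0 0'
python3 -m pendant '0.0376 0.016 0 0;0.0376 0.016 0 0;0.0376 0.016 0 0;0.0376 0.016 0 0;0 0 0.02 0'
python3 -m pendant '0 0 0.03 0;0 0 0.03 0;0 0 0.02 0;0 0 0 0'
python3 - <<'E'
from h import *
c=read_camera("side"); cv2.imwrite("pics/s1.png",cv2.resize(c["frame"][150:270,190:330,::-1],(700,600),interpolation=2))
print(state()["qpos"],state()["position"])
E
```

```text
time: 2.1
position: [0.4426, -0.1, 0.2387]
eef_rot: [0.0, 0.707, 0.707, -0.0]
wrist_force: [0.9, -1.4, -0.2]
grip_width: 0.0499
grip_force: 0.0
time: 2.52
position: [0.5106, 0.0584, 0.2219]
eef_rot: [0.001, 0.704, 0.71, 0.005]
wrist_force: [0.4, 0.7, 0.4]
grip_width: 0.05
grip_force: 0.0
time: 2.85
position: [0.5033, 0.0481, 0.1349]
eef_rot: [-0.002, 0.707, 0.707, -0.003]
wrist_force: [-0.4, 0.4, -0.5]
grip_width: 0.0498
grip_force: 0.0
[ 0.25633542  0.50618292 -0.55510782  1.96430534  0.37178369  0.77709175
 -0.51250637] [0.50472297 0.04844911 0.13707405]
```

View pics/s1.png

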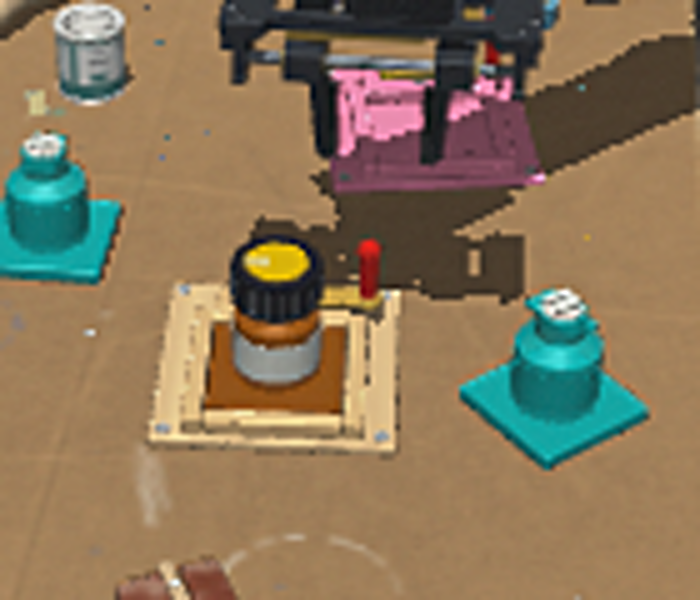

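The fingers are open either side of the knob's line (crop 325 and 440, knob at 370), and the cap is clear. I descend and grip.

```bash
python3 -m pendant '0 0 0.03 0;0 0 0.03 0;0 0 0.02 0;0 0 0.017 0;0 0 0 0'
python3 -m pendant '0 0 0 0;0 0 0 0' 0.0 15
python3 -m pendant '0 0 0 0;0 0 0 0;0 0 0 0;0 0 0 0'
```

```text
time: 3.32
position: [0.5057, 0.0484, 0.0406]
eef_rot: [-0.001, 0.707, 0.707, -0.001]
wrist_force: [-0.2, -0.6, 0.0]
grip_width: 0.05
grip_force: 0.0
time: 3.48
position: [0.5079, 0.0489, 0.0435]
eef_rot: [0.001, 0.707, 0.707, 0.001]
wrist_force: [0.3, 1.0, 0.1]
grip_width: 0.0388
grip_force: 0.0
time: 3.82
position: [0.5073, 0.0486, 0.0424]
eef_rot: [0.001, 0.707, 0.707, 0.001]
wrist_force: [-0.7, -0.7, 2.2]
grip_width: 0.0135
grip_force: 15.0
```

```bash
python3 -m pendant '-0.0081 0.0015 0 0;0 0 0 0;-0.0077 0.0027 0 0;0 0 0 0'
python3 -m pendant '-0.0073 0.0038 0 0;0 0 0 0;-0.0066 0.0049 0 0;0 0 0 0;0 0 0 0'
```

```text
time: 4.15
position: [0.5111, 0.0318, 0.0422]
eef_rot: [0.0, 0.707, 0.707, -0.0]
wrist_force: [-2.1, 0.7, 7.0]
grip_width: 0.0137
grip_force: 15.0
time: 4.57
position: [0.5188, 0.0171, 0.042]
eef_rot: [0.0, 0.708, 0.707, -0.001]
wrist_force: [-3.1, -1.5, 8.2]
grip_width: 0.0133
grip_force: 15.0
```

```bash
python3 -m pendant '-0.0056 0.0058 0 0;0 0 0 0;-0.0046 0.0066 0 0;0 0 0 0'
python3 -m pendant '-0.0036 0.0073 0 0;0 0 0 0;-0.0025 0.0078 0 0;0 0 0 0;0 0 0 0'
python3 -m pendant '-0.001 0.008 0 0;0 0 0 0;0 0.008 0 0;0 0 0 0;0 0 0 0'
```

```text
time: 4.9
position: [0.5304, 0.0054, 0.0415]
eef_rot: [-0.0, 0.708, 0.706, -0.003]
wrist_force: [-3.7, -3.9, 7.8]
grip_width: 0.0135
grip_force: 15.0
time: 5.32
position: [0.5456, -0.0012, 0.0413]
eef_rot: [0.0, 0.708, 0.706, -0.003]
wrist_force: [-3.2, -5.3, 3.6]
grip_width: 0.013
grip_force: 15.0
time: 5.73
position: [0.5623, -0.0017, 0.0413]
eef_rot: [0.001, 0.708, 0.706, -0.002]
wrist_force: [-0.3, -6.0, 1.3]
grip_width: 0.0135
grip_force: 15.0
```

```bash
python3 -m pendant '0.0005 0.003 0 0;0 0 0 0;0 0 0 0'
python3 -m pendant '0.0005 0.003 0 0;0 0 0 0;0 0 0 0'
python3 -m pendant '0.0005 0.003 0 0;0 0 0 0;0 0 0 0'
python3 - <<'E'
import numpy as np
from scipy.optimize import least_squares
p=np.array([[.5073,.0486],[.5111,.0318],[.5188,.0171],[.5304,.0054],[.5456,-.0012],[.5623,-.0017]])
for fix in(0,1):
    r=least_squares(lambda c:np.hypot(*(p-c[:2]).T)-(.055 if fix else c[2]),[.56,.055,.055]);print(r.x,r.cost**.5)
E
```

```text
time: 5.98
position: [0.565, -0.0013, 0.0413]
eef_rot: [0.001, 0.708, 0.706, -0.002]
wrist_force: [-0.9, -5.7, 1.7]
grip_width: 0.0132
grip_force: 15.0
time: 6.23
position: [0.5655, -0.0013, 0.0411]
eef_rot: [-0.001, 0.708, 0.706, -0.004]
wrist_force: [-8.4, -7.1, 8.8]
grip_width: 0.0133
grip_force: 15.0
time: 6.48
position: [0.5656, -0.0013, 0.0407]
eef_rot: [-0.002, 0.708, 0.706, -0.007]
wrist_force: [-16.0, -8.4, 16.1]
grip_width: 0.0137
grip_force: 14.9
[0.5580298  0.04797267 0.05027014] 0.0008192383052484541
[0.56170508 0.05194222 0.055     ] 0.001397286928801877
```

The knob has hit its stop (16 N). I relieve the push, release, rise and re-measure.

```bash
python3 -m pendant '0 -0.005 0 0;0 0 0 0' 
python3 -m pendant '0 0 0 0;0 0 0 0;0 0 0 0;0 0 0 0' 0.04 15
python3 -m pendant '0 0 -0.02 0;0 0 -0.03 0;0 0 -0.03 0;0 0 -0.03 0;0 0 -0.03 0' 
python3 -m pendant '-0.03 0 0 0;-0.03 0 0 0;-0.03 0 0 0;0 0 0 0;0 0 0 0' 0.088
python3 - <<'E'
from h import *
for n in("top","side"):
    c=read_camera(n); W=cloud(c); hsv=cv2.cvtColor(c["frame"],cv2.COLOR_RGB2HSV)
    if n=="side": cv2.imwrite("pics/s2.png",cv2.resize(c["frame"][150:270,190:330,::-1],(700,600),interpolation=2))
    reg=(abs(W[...,0]-.557)<.05)&(abs(W[...,1]-.119)<.05)&(W[...,2]<.115)
    m=reg&(W[...,2]>.09); print(n,m.sum(),cv2.minEnclosingCircle(W[m][:,:2].astype(np.float32)*1000),W[m].mean(0))
    y=reg&(W[...,2]>.09)&(hsv[...,0]>20)&(hsv[...,0]<36)&(hsv[...,1]>150);print("yellow",y.sum(),W[y].mean(0),cv2.minEnclosingCircle(W[y][:,:2].astype(np.float32)*1000))
    r=(abs(W[...,0]-.565)<.06)&(abs(W[...,1])<.06)&(W[...,2]>.03)&(W[...,2]<.075)&((hsv[...,0]<6)|(hsv[...,0]>174))&(hsv[...,1]>150);print("red",r.sum(),W[r].mean(0) if r.any() else 0)
s=state();print(s["position"],s["qpos"])
E
```

```text
time: 6.65
position: [0.5652, -0.0012, 0.0411]
eef_rot: [0.001, 0.708, 0.706, -0.003]
wrist_force: [-1.1, -7.7, -1.2]
grip_width: 0.0134
grip_force: 15.0
time: 6.98
position: [0.567, 0.0036, 0.0417]
eef_rot: [-0.0, 0.707, 0.707, 0.0]
wrist_force: [-0.1, 0.8, -0.7]
grip_width: 0.0381
grip_force: 0.0
time: 7.4
position: [0.5666, 0.0037, 0.1831]
eef_rot: [-0.0, 0.707, 0.707, 0.0]
wrist_force: [0.7, -0.3, -0.4]
grip_width: 0.0396
grip_force: 0.0
time: 7.82
position: [0.5667, -0.0888, 0.1815]
eef_rot: [0.0, 0.708, 0.706, -0.0]
wrist_force: [0.5, 0.3, 0.3]
grip_width: 0.0708
grip_force: 0.0
top 259 ((557.8235473632812, 118.53429412841797), 28.25267219543457) [0.55714897 0.11892128 0.09929227]
yellow 114 [0.55703409 0.12006364 0.09990652] ((558.6170043945312, 120.39188385009766), 19.668601989746094)
red 9 [0.56579908 0.00195316 0.06801794]
side 214 ((556.4241333007812, 119.16162109375), 29.994630813598633) [0.5569423  0.12349493 0.09904234]
yellow 75 [0.55734631 0.11772847 0.1005533 ] ((559.6280517578125, 117.61407470703125), 21.402503967285156)
red 30 [0.56525152 0.00544072 0.05796243]
[ 0.56690495 -0.08552887  0.18170862] [ 0.48734551  0.53842741 -0.55769254  1.77072969  0.3437791   0.93080163
 -0.21369925]
```

View pics/s2.png

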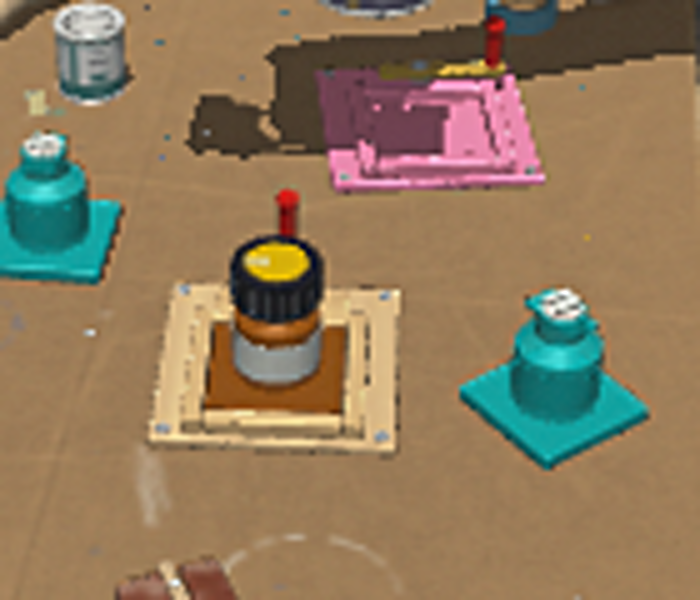

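The knob is now behind the jar (crop 288,210), so the turnbutton is closed. The cap is upright at (0.557,0.119). I move over it.

```bash
python3 -m pendant '0.034 -0.002 0 0;0.034 -0.002 0 0;0.034 -0.002 0 0;0.034 -0.002 0 0;0.034 -0.001 0 0'
python3 -m pendant '0.034 -0.001 0 0;0 0 0 0;0 0 0 0;0 0 0 0;0 0 0 0' 0.088
python3 -c "
from station import state;s=state();print(s['position'],s['qpos'],s['grip_width'])"
```

```text
time: 8.33
position: [0.5569, 0.0868, 0.1818]
eef_rot: [-0.0, 0.706, 0.708, 0.0]
wrist_force: [0.6, 0.1, 0.4]
grip_width: 0.0879
grip_force: 0.0
time: 8.75
position: [0.5568, 0.1162, 0.1815]
eef_rot: [0.0, 0.707, 0.707, -0.0]
wrist_force: [0.3, 0.3, -0.4]
grip_width: 0.0881
grip_force: 0.0
[0.55682447 0.11619376 0.18150736] [ 0.15208971  0.53809129 -0.58523145  1.78108354  0.36124933  0.93171872
 -0.58787652] 0.08809823332570926
```

```bash
python3 -m pendant '0.0028 0 0.03 0;0 0 0.03 0;0 0 0.03 0;0 0 0.0235 0;0 0 0 0'
python3 -m pendant '0 0 0 0;0 0 0 0;0 0 0 0;0 0 0 0;0 0 0 0' 0.04 35
python3 -m pendant '0 0 0 0;0 0 0 0;0 0 0 0'
```

```text
time: 9.17
position: [0.5538, 0.1173, 0.0639]
eef_rot: [-0.002, 0.708, 0.706, -0.004]
wrist_force: [-1.3, -1.4, -1.1]
grip_width: 0.0879
grip_force: 0.0
time: 9.58
position: [0.5577, 0.12, 0.0694]
eef_rot: [0.001, 0.707, 0.707, 0.001]
wrist_force: [0.1, 0.5, 0.1]
grip_width: 0.0567
grip_force: 0.0
time: 9.83
position: [0.5576, 0.12, 0.0692]
eef_rot: [0.001, 0.707, 0.707, 0.001]
wrist_force: [-1.1, -1.0, 7.6]
grip_width: 0.0548
grip_force: 35.0
```

```bash
cat > y.py <<'E'
from station import state
import numpy as np
s=state();w,x,y,z=s["eef_rot"];a=2*np.arctan2(y,x);print("yaw rel",round(a-np.pi/2,3),"tq",np.round(s["ft_torque"],2),"F",np.round(s["wrist_force"],1),"p",np.round(s["position"],4),"q",np.round(s["qpos"],2))
E
python3 -m pendant '0 0 0 -0.06;0 0 0 -0.06;0 0 0 -0.06;0 0 0 -0.06;0 0 0 -0.06' >/dev/null; python3 y.py
python3 -m pendant '0 0 0 -0.06;0 0 0 -0.06;0 0 0 -0.06;0 0 0 -0.06;0 0 0 -0.06'; python3 y.py
```

```text
yaw rel 0.302 tq [-0.04 -0.16 -0.29] F [ 0.8 -0.6  5.2] p [0.5579 0.1203 0.0692] q [ 0.13  0.71 -0.57  1.83  0.55  0.75 -0.44]
time: 10.67
position: [0.5578, 0.1202, 0.0692]
eef_rot: [0.001, 0.466, 0.885, 0.001]
wrist_force: [-0.0, 0.0, 5.2]
grip_width: 0.0546
grip_force: 35.0
yaw rel 0.602 tq [-0.07 -0.06 -0.22] F [-0.   0.   5.2] p [0.5578 0.1202 0.0692] q [ 0.18  0.74 -0.64  1.83  0.61  0.78 -0.18]
```

```bash
python3 -m pendant '0 0 0 -0.06;0 0 0 -0.06;0 0 0 -0.06;0 0 0 -0.06;0 0 0 -0.06' >/dev/null; python3 y.py
python3 -m pendant '0 0 0 -0.06;0 0 0 -0.06;0 0 0 -0.06;0 0 0 -0.06;0 0 0 -0.06' >/dev/null; python3 y.py
python3 -m pendant '0 0 0 -0.06;0 0 0 -0.06;0 0 0 -0.06;0 0 0 0;0 0 0 0'; python3 y.py
```

```text
yaw rel 0.902 tq [-0.12 -0.02 -0.26] F [-0.7 -0.4  5.9] p [0.5578 0.1201 0.0692] q [ 0.22  0.76 -0.71  1.83  0.67  0.81  0.07]
yaw rel 1.202 tq [-0.1  -0.04 -0.22] F [-0.3 -0.5  7.5] p [0.5578 0.1201 0.0692] q [ 0.27  0.78 -0.77  1.83  0.73  0.84  0.33]
time: 11.92
position: [0.5578, 0.12, 0.0693]
eef_rot: [0.001, 0.096, 0.995, 0.0]
wrist_force: [0.2, -0.2, 6.9]
grip_width: 0.0541
grip_force: 35.0
yaw rel 1.379 tq [-0.07 -0.02 -0.15] F [ 0.2 -0.2  6.9] p [0.5578 0.12   0.0693] q [ 0.29  0.8  -0.81  1.82  0.76  0.86  0.48]
```

```bash
python3 -m pendant '0 0 -0.003 0;0 0 0 0;0 0 0 0' >/dev/null; python3 y.py
python3 -m pendant '0 0 -0.003 0;0 0 0 0;0 0 0 0' >/dev/null; python3 y.py
```

```text
yaw rel 1.38 tq [-0.01 -0.26 -0.2 ] F [-0.1  0.  -4.4] p [0.5565 0.1195 0.0709] q [ 0.29  0.8  -0.81  1.83  0.76  0.86  0.49]
yaw rel 1.38 tq [-0.04 -0.25  0.02] F [ 1.1 -0.8 -1.1] p [0.5574 0.12   0.0747] q [ 0.29  0.79 -0.82  1.82  0.75  0.87  0.49]
```

```bash
python3 -m pendant '0 0 -0.009 0;0 0 -0.009 0;0 0 -0.009 0;0 0 -0.009 0;0 0 -0.009 0' >/dev/null
python3 -m pendant '0 0 0 0;0 0 0 0;0 0 0 0;0 0 0 0;0 0 0 0'; python3 y.py
python3 - <<'E'
from h import *
c=read_camera("side"); cv2.imwrite("pics/s3.png",cv2.resize(c["frame"][150:270,190:330,::-1],(700,600),interpolation=2))
E
```

```text
time: 13.25
position: [0.5565, 0.1198, 0.1187]
eef_rot: [-0.0, 0.095, 0.995, -0.0]
wrist_force: [0.2, -0.5, -0.4]
grip_width: 0.0543
grip_force: 35.0
yaw rel 1.38 tq [ 0.04 -0.16  0.03] F [ 0.2 -0.5 -0.4] p [0.5565 0.1198 0.1187] q [ 0.33  0.74 -0.87  1.81  0.69  0.93  0.53]
```

View pics/s3.png

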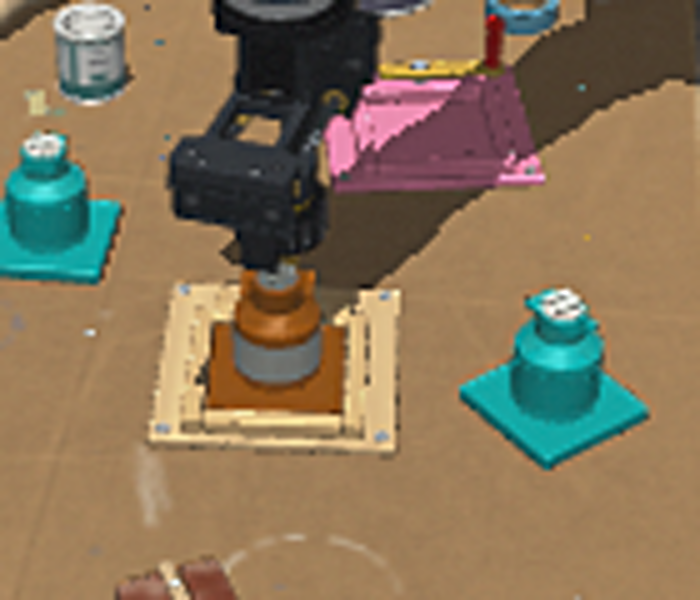

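The jar is seated with its open neck visible (crop 278,275). The cap is held at a 54 mm grip about 49 mm up, hidden behind the near finger. I hand it in.

```bash
python3 -c "
from station import hand_in;print(hand_in())"
```

```text
the job is handed in; nothing more can be done
None
```

The job is handed in, with no verdict returned: the turnbutton is against its closed stop, the cap was turned about 1.38 rad and is held about 49 mm above its screwed-on height, and the jar is still seated.

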